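Change the work in a ratchet bar clamp

ROBOT

A 6-joint arm with a two-finger parallel gripper is mounted at the origin on the work surface. World frame = base frame: x ahead of the robot, y to its left, z up, the work surface at z = 0. Lengths are in m, angles in rad, forces in N, time in s.
With the tool pointing down it reaches from about 0.35 to 0.975 m from the base axis. Payload 7.1 kg.
Tool frame: the origin (TCP) lies between the finger pads; the fingertips stand 11 mm ahead of it and the grasp point (between the pads) lies 8 mm behind it; z points along the fingers, y is the line along which they close (so a half turn about z gives the same grasp; the last joint's range is limited). The gripper opens to 88 mm and grips with 3 to 60 N. Pads are 20 mm wide; open, the fingers measure 115 mm over their backs; the gripper's body (75 mm by 178 mm) begins 61 mm behind the grasp point.
Start: joints at [-1.224, 0.423, 1.63, -0, 1.089, -0.019], TCP at [0.224, -0.584, 0.234] pointing down, gripper open.
Joint ranges: [-3, 3], [-0.9, 2.11], [0.09, 2.58], [-1.31, 4.45], [0.11, 2.69], [-2.54, 2.54]. Speed limits (rad/s): [2.39, 2.39, 3.01, 3.14, 3.14, 3.14].

INTERFACE

Orientations are given as [roll, pitch, yaw] about the fixed x, y, z axes, in that order (R = Rz(yaw) Ry(pitch) Rx(roll)).
In Python, from cell import bot gives the robot as it stands.
- The arm moves only by the shell command python3 shift.py 'ROWS' [FORCE]. ROWS is a JSON list of rows, 1 to 10 of them, each of 7 numbers: a rotation vector rx, ry, rz in rad, then dx, dy, dz in m, then the finger opening in m; each row shifts and turns the commanded pose from where the row before left it, along the tool's axes as they then stand; what a row does not reach is not made up. A row lasts 1/10 s, in which the tool goes at most 0.05 m and 0.15 rad, less where a joint would pass 70% of its speed; a pose out of reach is approached as far as the arm can. The fingers move at their own pace and stop on an object; FORCE is the grip in N (left out, the last holds). Time passes only in rows, so rows that do not move let the fingers close. It prints the time, the measured TCP pose, the force, the opening and the grip force at its end.
- bot.read_state(): the state, without advancing time (a new reading comes with each control period).
- bot.read_camera(name): name is "scene" or "top" or "wrist"; returns (picture, depth): 420x560x3 uint8, red, green, blue; 420x560 float32, m along the optical axis (not along the pixel's ray), 0 where there is no reading.
- bot.camera_model(name): a dict with "vfov" (degrees; the focal length in pixels is half the picture's height over the tangent of half this angle, whatever the lens; pixels are square), "cx", "cy" (the principal point, pixels), "position" and "rotation" of the camera in the world. Camera axes: x right, y down, z forward; pixel columns grow to the right and rows downward; lengths in m; the calibration is good to about 2 mm. A picture is of the moment at which its call begins: read the wrist's pose just before it. camera_model takes no time and is no camera call; for the wrist camera it gives the pose at the moment of the call.
- bot.sign_off(): hands the job in; it is judged then, once.
The state is a dict: "t": time; "joints": joint angles; "qd": joint speeds; "effort": joint torques, N m; "tcp_pos": TCP position; "ee_rot": TCP orientation; "contact_force": force on the tool from outside, world axes, zero at the start; "moment": the same for the moment, N m; "width": finger opening in m; "gripper_force": force on a finger pad.
Only numpy, scipy, OpenCV 4.12 (cv2) and the standard library are available. Lean on these libraries where they do the work, as an engineer would, in place of code of your own. Each camera call takes 0.05 s, during which the arm holds its last target. There are 200 camera calls.

TASK

The carved rosette plaque in the ratchet bar clamp is finished: flip the pawl out of the rack, draw the sliding jaw back from the plaque, and lay the plaque flat on the middle of the cork mat. Then clamp up the next panel: lay all the loose staves flat on the clamp's bed, side by side in one straight row against the fixed jaw with their ends flush with the ends of the jaws, push the sliding jaw up until no gaps are left, and leave the pawl dropped into the rack so that the jaw is locked. Leave the mallet, the gouges and the practice board where they are.

Things in the scene. Friction and masses are not known exactly. Their poses are not given: they have to be found in the camera images.
- clamp: ratchet bar clamp fixed to the bench. Bed: two wooden runners and a toothed bar, y -215 to +125 mm, 124 mm wide (x), top 15 mm up. Origin at bench level on the centre line. Fixed jaw (green, 18 mm thick, rib behind): face at y = +90 mm, looking to -y. Both jaws are centred, 60 mm wide (x), as wide as a stave is long, and 50 mm high. The sliding jaw tightens towards +y
- jaw (a joint): the sliding jaw, m: the opening between the jaw faces is 96 mm + this value; grows as the jaw is drawn back (clamp's -y). Range -0.040 to 0.070. Slides with about 2.5 N of friction, stays where left. While the pawl is down the jaw clicks forward (pitch 6.4 mm) but locks against drawing back
- jaw_face (a point): middle of the sliding jaw's face, 27 mm above the bench, on the clamp's centre line; axes as the clamp's
- jaw_knob (a point): the sliding jaw's dark wooden knob, an upright grip 26 mm in diameter, 28 to 66 mm above the bench, 120 mm behind the jaw face (clamp's -y); this point is on its axis, 52 mm above the bench. Push or pull the jaw by it
- pawl (a joint): flip pawl on the sliding jaw, rad: 0 to 0.2 = red ball leaning back to the knob, nose in the rack; 1.22 = ball leaning forward to the jaw face, nose clear. Pivot pin along the clamp's x, 50 mm behind the jaw face, 35 mm above the bench; ball 62 mm from it, upright at 0.61. Its weight tips it to whichever side of upright the ball is on; under 1 N moves it
- pawl_ball (a point): centre of the pawl's red ball, 18 mm in diameter, on the clamp's centre line; about 86 mm above the bench at either end of its swing and 97 mm when upright
- plaque: finished limewood plaque with a carved rosette on top, 60 mm (its x) by 96 mm (its y) by 24 mm thick (rosette up to 5 mm more, within 26 mm of the middle), 90 g; at the start between the jaws on the clamp's bed; origin at the centre of its underside
- mat: cork mat fixed to the bench, 160 mm (its x) by 120 mm (its y) by 5 mm thick; origin at the centre of its underside
- stave1: limewood stave, 60 mm long (its x) by 32 mm wide (its y) by 24 mm thick, 35 g, loose on the bench left of the clamp at the start; origin at its centre, 12 mm above its underside. Two to four staves are present; for an absent one the state gives None from the start
- stave2: limewood stave, 60 mm long (its x) by 32 mm wide (its y) by 24 mm thick, 35 g, loose on the bench left of the clamp at the start; origin at its centre, 12 mm above its underside. Two to four staves are present; for an absent one the state gives None from the start
- stave3: limewood stave, 60 mm long (its x) by 32 mm wide (its y) by 24 mm thick, 35 g, loose on the bench left of the clamp at the start; origin at its centre, 12 mm above its underside. Two to four staves are present; for an absent one the state gives None from the start
- stave4: limewood stave, 60 mm long (its x) by 32 mm wide (its y) by 24 mm thick, 35 g, loose on the bench left of the clamp at the start; origin at its centre, 12 mm above its underside. Two to four staves are present; for an absent one the state gives None from the start
- mallet: carver's mallet lying on its side beyond the clamp, head 82 mm in diameter and 100 mm long, handle 150 mm; origin under the joint of head and handle. To be left alone
- gouge1: carving gouge with a pale handle, 220 mm long, lying on the bench; origin under the ferrule. To be left alone
- gouge2: carving gouge with a red-brown handle, 220 mm long, lying on the bench; origin under the ferrule. To be left alone
- practice: carved practice board, 130 by 170 by 22 mm, lying on the bench; origin at the centre of its underside. To be left alone

How it is judged:
On the way, in this order (a step that is already met when the one before it is completed fails the run):
1. with the pawl flipped clear of the rack, the sliding jaw is drawn back at least 15 mm from the plaque (value of joint pawl above 0.8 rad and value of joint jaw above 0.016 m), for 0.2 s.
2. the plaque is on the middle of the cork mat (within 30 mm), flat and let go (horizontal distance between plaque and mat below 0.03 m and height (world z) of plaque below 0.012 m and angle between plaque's own z axis and vertical below 0.1 rad and contact force between the fingers and plaque below 0.1 N), for 0.2 s.
At the end, for the whole second after the job is handed in: All staves present lie flat in one row, the first against the fixed jaw (4 mm), gaps under 3 mm, square (0.07 rad), centred on the jaws (4 mm); sliding jaw against the last (gap under 3.5 mm), pawl in the rack (under 0.25 rad); plaque flat on the mat within 30 mm of its middle; all at rest (x of stave1 in the frame of clamp between -0.004 and 0.004 m and height (world z) of stave1 between 0.023 and 0.031 m and angle between the z axis of each of stave1, stave2, stave3, stave4 and the z axis of clamp, either way round below 0.1 rad and angle between the x axis of each of stave1, stave2, stave3, stave4 and the x axis of clamp, either way round below 0.07 rad and linear speed of each of stave1, stave2, stave3, stave4, plaque below 0.02 m/s and (distance between stave1 and stave2 below 0.035 m or distance between stave1 and stave3 below 0.035 m or distance between stave1 and stave4 below 0.035 m) and distance between stave1 and stave2 below 0.1 m and distance between each of stave1, stave2 and stave3 below 0.1 m and distance between each of stave1, stave2, stave3 and stave4 below 0.1 m and x of stave2 in the frame of clamp between -0.004 and 0.004 m and height (world z) of stave2 between 0.023 and 0.031 m and (distance between stave2 and stave1 below 0.035 m or distance between stave2 and stave3 below 0.035 m or distance between stave2 and stave4 below 0.035 m) and x of stave3 in the frame of clamp between -0.004 and 0.004 m and height (world z) of stave3 between 0.023 and 0.031 m and (distance between stave3 and stave1 below 0.035 m or distance between stave3 and stave2 below 0.035 m or distance between stave3 and stave4 below 0.035 m) and x of stave4 in the frame of clamp between -0.004 and 0.004 m and height (world z) of stave4 between 0.023 and 0.031 m and (distance between stave4 and stave1 below 0.035 m or distance between stave4 and stave2 below 0.035 m or distance between stave4 and stave3 below 0.035 m) and (y of stave1 in the frame of clamp between 0.07 and 0.078 m or y of stave2 in the frame of clamp between 0.07 and 0.078 m or y of stave3 in the frame of clamp between 0.07 and 0.078 m or y of stave4 in the frame of clamp between 0.07 and 0.078 m) and (y of stave1 in the frame of jaw_face between 0.0125 and 0.0195 m or y of stave2 in the frame of jaw_face between 0.0125 and 0.0195 m or y of stave3 in the frame of jaw_face between 0.0125 and 0.0195 m or y of stave4 in the frame of jaw_face between 0.0125 and 0.0195 m) and value of joint pawl below 0.25 rad and horizontal distance between plaque and mat below 0.03 m and angle between plaque's own z axis and vertical below 0.1 rad and height (world z) of plaque below 0.012 m); the robot touches nothing.
It fails at once if the mallet is moved more than 30 mm (distance of mallet from where it was at the start of the episode above 0.03 m).
It fails at once if the first gouge is moved more than 30 mm (distance of gouge1 from where it was at the start of the episode above 0.03 m).
It fails at once if the second gouge is moved more than 30 mm (distance of gouge2 from where it was at the start of the episode above 0.03 m).
It fails at once if the practice board is moved more than 30 mm (distance of practice from where it was at the start of the episode above 0.03 m).
Of stave1, stave2, stave3, stave4 only 2 to 4 are there at a start; the rules pass over those that are not, and their reading is None.
At some moment in a run one of stave1, stave2, stave3, stave4 may be knocked a few centimetres aside while the robot is not near it.
Once in a run the grip may slacken for a moment while it holds something.
It also fails if it takes over 210 s, if anything falls off the work surface, if the arm or the gripper's body presses on something with over 40 N, if the wrist force passes 120 N, or if a joint passes its speed limit or range.

## Working session

There is one attempt and no reset: what is moved stays moved. The work goes in short steps, Python scripts to look and compute and a shell command to move; the robot and the scene stay as the last step left them, time stands still between calls to the robot, and variables do not carry over. Pictures are saved under pics/ and viewed, at most 14 in all, crops included, and the job is handed in when it is done.

```bash
ls; mkdir -p pics
cat > h.py <<'E'
import numpy as np, cv2
from cell import bot
from scipy.spatial.transform import Rotation as R
def cam(n,save=None):
    m=bot.camera_model(n); p,d=bot.read_camera(n)
    if save: cv2.imwrite('pics/'+save,p[:,:,::-1])
    return p,d,m
def rotm(m):
    r=np.array(m['rotation']); return r if r.shape==(3,3) else R.from_euler('xyz',r).as_matrix()
def ray(m,u,v):
    f=210/np.tan(np.radians(m['vfov'])/2)
    return rotm(m)@np.array([(u-m['cx'])/f,(v-m['cy'])/f,1.])
def onplane(m,u,v,z):
    r=ray(m,u,v); p=np.array(m['position']); return p+r*(z-p[2])/r[2]
def cloud(d,m):
    f=210/np.tan(np.radians(m['vfov'])/2)
    v,u=np.mgrid[0:420,0:560]
    c=np.stack([(u-m['cx'])/f*d,(v-m['cy'])/f*d,d],-1)
    return c@rotm(m).T+np.array(m['position'])
E
python3 - <<'E'
from h import *
for n in('scene','top'):
    p,d,m=cam(n,n+'0.png'); print(n,m)
    P=cloud(d,m); np.savez(f'{n}0.npz',p=p,P=P)
print(bot.read_state())
E
```

```text
cell.py
pics
shift.py
scene {'vfov': 43.97173329088384, 'cx': 283.43409181414825, 'cy': 210.645180576469, 'position': array([1.5457115 , 0.67316971, 0.87200701]), 'rotation': array([-2.15901816, -0.0171287 ,  2.20259635])}
top {'vfov': 49.372669786854374, 'cx': 283.3579703604653, 'cy': 205.84103047085932, 'position': array([0.47441796, 0.01593992, 1.3267637 ]), 'rotation': array([-3.02067709, -0.01571816, -1.54872961])}
{'t': 0.1, 'joints': array([-1.22397404e+00,  4.23767110e-01,  1.63064158e+00,  5.58554527e-06,
        1.08864701e+00, -1.90115264e-02]), 'qd': array([-0.00161284, -0.00087995, -0.00332134,  0.00030488,  0.00102514,
       -0.00128783]), 'effort': array([-3.96917849e-04, -5.45615530e+01, -2.74325556e+01,  6.45157951e-02,
        1.88282691e-02, -1.53346059e-05]), 'tcp_pos': array([ 0.22342119, -0.58314284,  0.23296676]), 'ee_rot': array([-3.14012997e+00, -3.27571295e-05,  3.65831199e-01]), 'contact_force': array([0.16756389, 1.15841187, 0.54425139]), 'moment': array([-0.02580442,  0.02637396, -0.00950011]), 'gripper_force': 0.0, 'width': 0.08774128877379576}
```

View pics/top0.png

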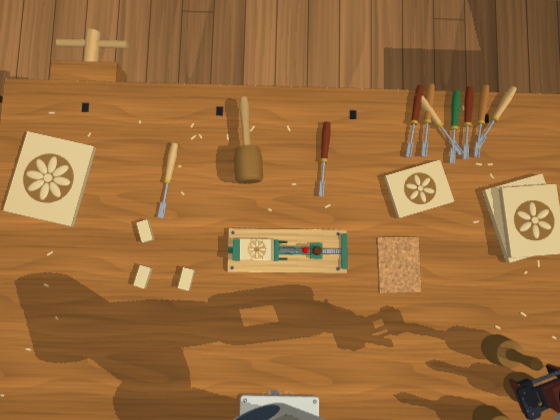

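View pics/scene0.png

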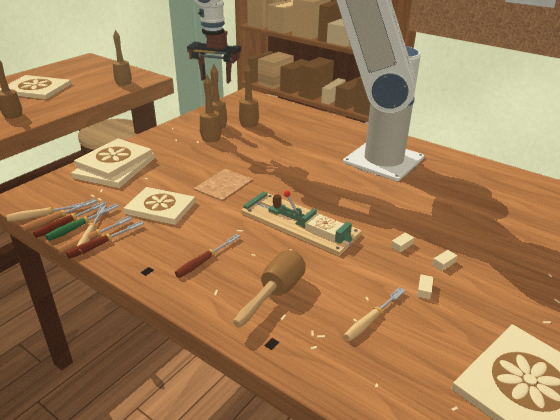

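The top view shows three staves at (145,231), (142,276) and (185,279). The clamp runs horizontally, with its fixed jaw at (237,249), plaque at (258,249), red ball at (305,249) and knob at (317,249). The mat is at (399,264).

Run:
```python
from h import *
p=np.load('top0.npz')['p']; P=np.load('top0.npz')['P']; m=bot.camera_model('top')
hsv=cv2.cvtColor(p,cv2.COLOR_RGB2HSV)
def rect(mask,z,name,box,mn=8):
    k=np.zeros_like(mask);x0,x1,y0,y1=box;k[y0:y1,x0:x1]=mask[y0:y1,x0:x1]
    for c in cv2.findContours(k,cv2.RETR_EXTERNAL,cv2.CHAIN_APPROX_NONE)[0]:
        if cv2.contourArea(c)<mn: continue
        w=np.array([onplane(m,*q[0],z)[:2] for q in c],np.float32)
        (c0,s,a)=cv2.minAreaRect(w)
        print(name,np.round(c0,4),np.round(s,3),round(a,1),'px',c.reshape(-1,2).mean(0).round(), 'z',np.median(P[...,2][k>0]).round(3))
pale=((hsv[...,2]>190)&(hsv[...,1]<110)).astype(np.uint8)*255
rect(pale,.024,'stave',(110,215,210,300),30)
rect(pale,.039,'plaque',(225,290,225,275),30)
green=cv2.inRange(hsv,(65,60,30),(95,255,200)); rect(green,.05,'green',(215,360,220,280))
red=cv2.inRange(hsv,(0,190,120),(6,255,255))|cv2.inRange(hsv,(174,190,120),(180,255,255)); rect(red,.086,'ball',(295,312,240,258),3)
# mat: by box region
for v in (250,265,280):print(hsv[v,370:430:6].tolist())
Z=P[...,2]; 
for nm,(x0,x1,y0,y1),lo,hi in (('bed',(215,360,220,280),.008,.2),('mat',(370,430,228,300),.0025,.02)):
    k=((Z>lo)&(Z<hi)).astype(np.uint8)*255; rect(k,(.015 if nm=='bed' else .005),nm,(x0,x1,y0,y1),200)
```

```text
stave [0.4211 0.2693] [0.031 0.058] 77.5 px [185. 278.] z 0.025
stave [0.4241 0.3921] [0.031 0.06 ] 74.7 px [142. 276.] z 0.025
stave [0.5534 0.3931] [0.059 0.031] 18.3 px [144. 230.] z 0.025
plaque [0.5062 0.076 ] [0.059 0.084] 1.3 px [256. 249.] z 0.04
green [ 0.5068 -0.0903] [0.036 0.036] 1.3 px [315. 251.] z 0.032
green [ 0.5067 -0.0163] [0.055 0.078] 1.4 px [285. 249.] z 0.032
green [0.5044 0.1365] [0.053 0.028] 1.9 px [234. 249.] z 0.032
green [ 0.5074 -0.1711] [0.094 0.014] 0.3 px [344. 251.] z 0.032
ball [ 0.508  -0.0614] [0.013 0.013] 46.0 px [305. 250.] z 0.094
[[15, 171, 163], [15, 170, 156], [15, 137, 199], [15, 136, 207], [15, 134, 190], [15, 137, 194], [15, 136, 176], [15, 137, 205], [15, 140, 200], [15, 171, 152]]
[[15, 171, 161], [15, 168, 158], [15, 137, 196], [15, 136, 187], [15, 138, 191], [15, 135, 164], [16, 136, 172], [15, 134, 188], [15, 137, 188], [15, 170, 183]]
[[15, 171, 171], [15, 172, 172], [15, 136, 197], [15, 137, 197], [15, 136, 184], [15, 137, 194], [15, 137, 181], [15, 133, 180], [15, 136, 193], [15, 170, 186]]
bed [ 0.5077 -0.0157] [0.124 0.342] 0.6 px [287. 250.] z 0.017
mat [ 0.474 -0.336] [0.163 0.189] 85.6 px [399. 266.] z 0.006
```

```bash
python3 shift.py '[[0,0,-0.15,0,0,0,0.088],[0,0,-0.15,0,0,0,0.088],[0,0,-0.15,0,0,0,0.088],[0,0,-0.15,0,0,0,0.088],[0,0,-0.15,0,0,0,0.088],[0,0,-0.15,0,0,0,0.088],[0,0,-0.15,0,0,0,0.088],[0,0,-0.15,0,0,0,0.088]]' 30
python3 shift.py '[[0,0,0,0.04,0.026,-0.005,0.088],[0,0,0,0.04,0.026,-0.005,0.088],[0,0,0,0.04,0.026,-0.005,0.088],[0,0,0,0.04,0.026,-0.005,0.088],[0,0,0,0.04,0.026,-0.005,0.088],[0,0,0,0.04,0.026,-0.005,0.088],[0,0,0,0.04,0.026,-0.005,0.088],[0,0,0,0.04,0.026,-0.005,0.088],[0,0,0,0.04,0.026,-0.005,0.088],[0,0,0,0.04,0.026,-0.005,0.088]]'
python3 shift.py '[[0,0,0,0.04,0.025,0,0.088],[0,0,0,0.04,0,0,0.088],[0,0,0,0.02,0,0,0.088],[0,0,0,0,0,0,0.088],[0,0,0,0,0,0,0.088]]'
python3 - <<'E'
from h import *
s=bot.read_state();p,d,m=cam('wrist','w1.png');print(m,s['tcp_pos'],s['ee_rot']);np.savez('w1.npz',p=p,P=cloud(d,m))
p=np.load('top0.npz')['p'];m=bot.camera_model('top')
h=cv2.cvtColor(p,cv2.COLOR_RGB2HSV);k=((h[...,1]<152)&(h[...,1]>110)).astype(np.uint8)*255;k[:,:365]=0;k[:,435:]=0;k[:220]=0;k[305:]=0
k=cv2.morphologyEx(k,cv2.MORPH_OPEN,np.ones((5,5)))
c=max(cv2.findContours(k,0,1)[0],key=cv2.contourArea)
print('mat',cv2.minAreaRect(np.array([onplane(m,*q[0],.005)[:2] for q in c],np.float32)))
E
```

```text
t: 0.9
tcp_pos: [0.2235, -0.5833, 0.2332]
ee_rot: [-3.141, -0.001, 1.572]
contact_force: [0.3, -0.5, 0.4]
width: 0.088
gripper_force: 0.0
t: 1.9
tcp_pos: [0.4861, -0.1831, 0.2838]
ee_rot: [-3.141, -0.0, 1.566]
contact_force: [0.4, -0.7, -0.5]
width: 0.0879
gripper_force: 0.0
t: 2.4
tcp_pos: [0.511, -0.085, 0.2835]
ee_rot: [-3.141, 0.0, 1.567]
contact_force: [0.3, -0.2, -0.5]
width: 0.0879
gripper_force: 0.0
{'vfov': 61.69696449523619, 'cx': 278.0670900460366, 'cy': 212.88078939260515, 'position': array([ 0.51189721, -0.01647373,  0.43445484]), 'rotation': array([ 2.88604891e+00,  4.73211997e-05, -4.23979411e-03])} [ 0.51096408 -0.08502581  0.28351894] [-3.14124422e+00  2.84344310e-04  1.56706496e+00]
mat ((0.4737304449081421, -0.33709096908569336), (0.15884684026241302, 0.12014669179916382), 2.0989036560058594)
```

View pics/w1.png

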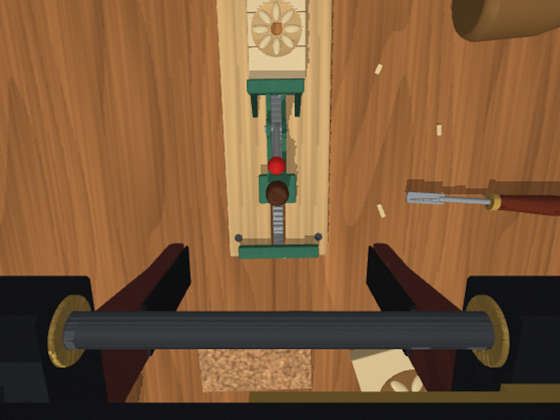

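The wrist view has the ball at (277,166), the knob at (277,192), the jaw top at (276,87) and the bed edges at about x 230 and 325.

Run:
```python
from h import *
z=np.load('w1.npz');p=z['p'];P=z['P'];m=bot.camera_model('wrist')
h=cv2.cvtColor(p,cv2.COLOR_RGB2HSV)
def cen(k,box,zz,n):
    x0,x1,y0,y1=box;q=np.zeros_like(k);q[y0:y1,x0:x1]=k[y0:y1,x0:x1]
    c=max(cv2.findContours(q,0,1)[0],key=cv2.contourArea)
    w=np.array([onplane(m,*a[0],zz)[:2] for a in c],np.float32);r=cv2.minAreaRect(w);print(n,np.round(r[0],4),np.round(r[1],4),round(r[2],2),'zmed',np.median(P[...,2][q>0]).round(4), w.min(0).round(4),w.max(0).round(4))
red=(((h[...,0]<6)|(h[...,0]>174))&(h[...,1]>200)&(h[...,2]>120)).astype(np.uint8)
cen(red,(260,295,150,180),.086,'ball')
g=cv2.inRange(h,(65,60,30),(95,255,200))
cen(g,(240,312,70,97),.05,'jaw');cen(g,(230,330,240,262),.03,'endbar')
# bed edges by height
Z=P[...,2]
L=[];Rr=[]
for v in range(20,240,4):
    u=np.where((Z[v,200:350]>.008))[0]+200
    L.append(P[v,u[0],:2]);Rr.append(P[v,u[-1],:2])
for e in(L,Rr,(np.array(L)+np.array(Rr))/2):
    e=np.array(e); c=np.polyfit(e[:,1],e[:,0],1); print('x=%.4f*y+%.4f'%tuple(c),np.std(e[:,0]-np.polyval(c,e[:,1])).round(4))
v0,v1=178,206
k=((Z>.055)).astype(np.uint8); cen(k,(255,300,178,215),.066,'knob')
```

```text
ball [ 0.5097 -0.0592] [0.0158 0.0158] 89.69 zmed 0.0927 [ 0.5018 -0.0671] [ 0.5177 -0.0513]
jaw [0.509  0.0164] [0.0166 0.058 ] 89.69 zmed 0.0495 [0.48  0.008] [0.538  0.0248]
endbar [ 0.5111 -0.171 ] [0.0156 0.0959] 89.69 zmed 0.0247 [ 0.4631 -0.179 ] [ 0.559  -0.1631]
x=-0.0030*y+0.4566 0.0211
x=-0.0267*y+0.5640 0.0184
x=-0.0297*y+0.5100 0.0148
knob [ 0.511  -0.0921] [0.0245 0.0244] 44.88 zmed 0.0651 [ 0.4987 -0.1046] [ 0.5233 -0.0795]
```

```bash
python3 shift.py '[[0,0,-0.015,0,0,0,0],[0,0,0,-0.005,-0.0005,0.035,0],[0,0,0,-0.005,0,0.035,0],[0,0,0,0,0,0.035,0],[0,0,0,0,0,0.035,0],[0,0,0,0,0,0.02,0],[0,0,0,0,0,0.02,0],[0,0,0,0,0,0.0175,0],[0,0,0,0,0,0,0],[0,0,0,0,0,0,0]]'
python3 shift.py '[[0,0,0,0.007,0,0,0],[0,0,0,0.007,0,0,0],[0,0,0,0.007,0,0,0],[0,0,0,0.007,0,0,0],[0,0,0,0.007,0,0,0],[0,0,0,0.007,0,0,0],[0,0,0,0.007,0,0,0],[0,0,0,0.007,0,0,0],[0,0,0,0.007,0,0,0],[0,0,0,0.005,0,0,0]]'
python3 shift.py '[[0,0,0,0,0,0,0],[0,0,0,0,0,0,0],[0,0,0,0,0,-0.03,0],[0,0,0,-0.02,0,-0.04,0],[0,0,0,-0.03,0,-0.04,0.08],[0,0,0,-0.03,0,-0.02,0.08],[0,0,0,0,0,0,0.08],[0,0,0,0,0,0,0.08]]'
python3 - <<'E'
from h import *
p,d,m=cam('wrist','w2.png');np.savez('w2.npz',p=p,P=cloud(d,m))
E
```

```text
t: 3.45
tcp_pos: [0.5106, -0.0958, 0.0862]
ee_rot: [-3.141, -0.0, 1.58]
contact_force: [0.1, 0.3, -0.0]
width: 0.0113
gripper_force: 0.0
t: 4.45
tcp_pos: [0.5098, -0.0262, 0.086]
ee_rot: [-3.141, -0.0, 1.581]
contact_force: [0.0, -0.4, 1.1]
width: 0.0002
gripper_force: 0.0
t: 5.25
tcp_pos: [0.5105, -0.1075, 0.2162]
ee_rot: [3.141, -0.0, 1.579]
contact_force: [0.3, 0.0, -0.5]
width: 0.0286
gripper_force: 0.0
```

View pics/w2.png

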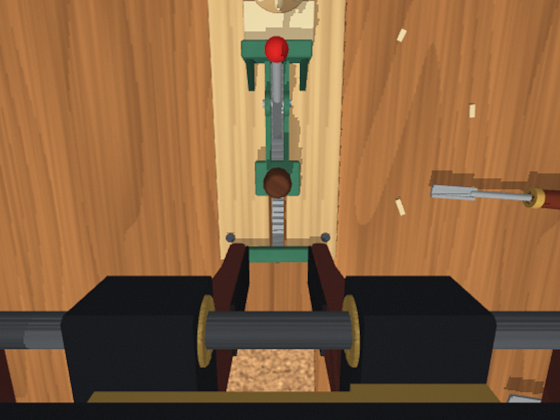

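The ball now leans forward at (276,48), so the pawl is clear. Next I grip the knob at (277,183).

```bash
python3 shift.py '[[0,0,0,0.0125,0,0.03,0.07],[0,0,0,0,0,0.03,0.07],[0,0,0,0,0,0.03,0.07],[0,0,0,0,0,0.03,0.07],[0,0,0,0,0,0.025,0.07],[0,0,0,0,0,0.023,0.07],[0,0,0,0,0,0,0.0],[0,0,0,0,0,0,0],[0,0,0,0,0,0,0],[0,0,0,0,0,0,0]]' 15
python3 shift.py '[[0,0,0,0,0,0,0],[0,0,0,0,0,0,0],[0,0,0,-0.005,0,0,0],[0,0,0,-0.008,0,0,0],[0,0,0,-0.008,0,0,0],[0,0,0,-0.008,0,0,0],[0,0,0,-0.008,0,0,0],[0,0,0,-0.008,0,0,0],[0,0,0,-0.008,0,0,0],[0,0,0,-0.007,0,0,0]]'
```

```text
t: 6.3
tcp_pos: [0.5114, -0.0945, 0.0492]
ee_rot: [3.14, 0.0, 1.581]
contact_force: [-0.3, -0.0, 0.4]
width: 0.0413
gripper_force: 0.0
t: 7.3
tcp_pos: [0.5104, -0.1544, 0.0487]
ee_rot: [-3.14, -0.001, 1.58]
contact_force: [-3.1, 2.8, 6.2]
width: 0.0258
gripper_force: 15.0
```

```bash
python3 shift.py '[[0,0,0,0,0,0,0.08],[0,0,0,0,0,0,0.08],[0,0,0,0,0,0,0.08],[0,0,0,0,0,-0.04,0.08],[0,0,0,0,0,-0.05,0.088],[0,0,0,0.04,0,-0.05,0.088],[0,0,0,0.05,0,-0.04,0.088],[0,0,0,0.04,0,0,0.088],[0,0,0,0,0,0,0.088],[0,0,0,0,0,0,0.088]]'
python3 - <<'E'
from h import *
s=bot.read_state();p,d,m=cam('wrist','w3.png');P=cloud(d,m);np.savez('w3.npz',p=p,P=P);print(s['tcp_pos'])
h=cv2.cvtColor(p,cv2.COLOR_RGB2HSV)
g=cv2.inRange(h,(65,60,30),(95,255,200))
for c in cv2.findContours(g,0,1)[0]:
    if cv2.contourArea(c)<150: continue
    w=np.array([onplane(m,*a[0],.05)[:2] for a in c]);print('green',c.reshape(-1,2).min(0),c.reshape(-1,2).max(0),w.min(0).round(4),w.max(0).round(4))
E
```

```text
t: 8.3
tcp_pos: [0.5101, -0.0434, 0.2086]
ee_rot: [3.141, 0.0, 1.583]
contact_force: [0.1, -0.6, 0.7]
width: 0.0876
gripper_force: 0.0
[ 0.51012038 -0.04338044  0.20863363]
green [231 221] [323 311] [ 0.466  -0.1558] [ 0.5563 -0.0633]
green [244 184] [309 219] [ 0.4802 -0.0618] [ 0.5387 -0.0288]
```

View pics/w3.png

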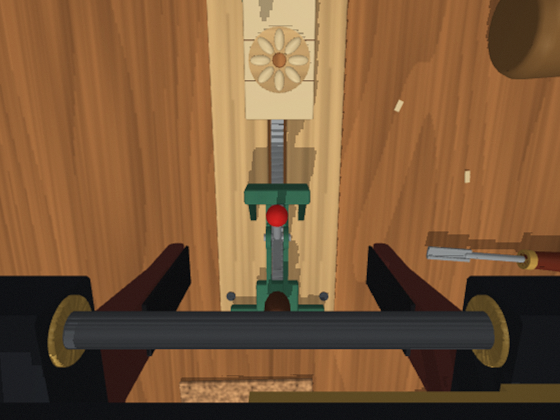

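The plaque spans columns 246–313, with its near edge at row 119 and the rosette centre at (279,60). The jaw is drawn back to row 184.

Run:
```python
from h import *
z=np.load('w3.npz');p=z['p'];P=z['P'];m=bot.camera_model('wrist')
h=cv2.cvtColor(p,cv2.COLOR_RGB2HSV);Z=P[...,2]
k=(Z[:, :]>.03)&(Z<.05);k[:, :225]=0;k[:,335:]=0;k[130:]=0;k[:8]=0
for v in range(10,118,15):
    u=np.where(k[v])[0];a=onplane(m,u[0]-.5,v,.039);b=onplane(m,u[-1]+.5,v,.039);print(v,u[0],u[-1],a[:2].round(4),b[:2].round(4),((a+b)/2)[:2].round(4))
for u in range(250,312,15):
    v=np.where(k[:,u])[0].max();print(u,v,onplane(m,u,v+.5,.039).round(4))
r=(h[...,0]<12)&(h[...,1]>150);r[:45]=0;r[75:]=0;r[:,:265]=0;r[:,292:]=0
print(np.argwhere(r).mean(0),onplane(m,279,60,.042))
```

```text
10 243 315 [0.4799 0.112 ] [0.5396 0.1126] [0.5098 0.1123]
25 244 315 [0.4806 0.1009] [0.54   0.1015] [0.5103 0.1012]
40 244 314 [0.4804 0.0895] [0.5396 0.0901] [0.51   0.0898]
55 244 314 [0.4802 0.0779] [0.5401 0.0786] [0.5101 0.0782]
70 245 314 [0.4809 0.0661] [0.5405 0.0668] [0.5107 0.0664]
85 245 313 [0.4808 0.0541] [0.5401 0.0547] [0.5104 0.0544]
100 245 313 [0.4806 0.0418] [0.5405 0.0424] [0.5106 0.0421]
115 246 313 [0.4813 0.0292] [0.541  0.0299] [0.5111 0.0295]
250 118 [0.4852 0.0263 0.039 ]
265 118 [0.4984 0.0264 0.039 ]
280 118 [0.5116 0.0266 0.039 ]
295 118 [0.5248 0.0267 0.039 ]
310 118 [0.538  0.0269 0.039 ]
[nan nan] [0.51018529 0.07386466 0.042     ]<stdin>:10: RuntimeWarning: Mean of empty slice.
  ret = um.true_divide(
```

```bash
python3 shift.py '[[0,0,0,0.04,0.0016,0.02,0.088],[0,0,0,0.04,0,0.02,0.088],[0,0,0,0.0375,0,0.02,0.088],[0,0,0,0,0,0.04,0.088],[0,0,0,0,0,0.04,0.088],[0,0,0,0,0,0.025,0.088],[0,0,0,0,0,0.0136,0.088],[0,0,0,0,0,0,0.088],[0,0,0,0,0,0,0.04],[0,0,0,0,0,0,0.04]]' 30
python3 shift.py '[[0,0,0,0,0,0,0.04],[0,0,0,0,0,0,0.04],[0,0,0,0,0,0,0.04],[0,0,0,0,0,-0.01,0.04],[0,0,0,0,0,-0.025,0.04],[0,0,0,0,0,-0.035,0.04],[0,0,0,0,0,-0.035,0.04],[0,0,0,0,0,-0.005,0.04]]'
```

```text
t: 9.35
tcp_pos: [0.5113, 0.0728, 0.0305]
ee_rot: [3.14, -0.0, 1.58]
contact_force: [-0.7, 0.1, 0.6]
width: 0.0754
gripper_force: 0.0
t: 10.15
tcp_pos: [0.513, 0.0736, 0.1441]
ee_rot: [3.135, -0.001, 1.581]
contact_force: [-0.0, 0.4, -0.8]
width: 0.0598
gripper_force: 30.0
```

```bash
python3 shift.py '[[0,0,0,-0.041,-0.0044,0,0.04],[0,0,0,-0.041,-0.0044,0,0.04],[0,0,0,-0.041,-0.0044,0,0.04],[0,0,0,-0.041,-0.0044,0,0.04],[0,0,0,-0.041,-0.0044,0,0.04],[0,0,0,-0.041,-0.0044,0,0.04],[0,0,0,-0.041,-0.0044,0,0.04],[0,0,0,-0.041,-0.0044,0,0.04],[0,0,0,-0.041,-0.0044,0,0.04],[0,0,0,-0.041,-0.0044,0,0.04]]'
python3 shift.py '[[0,0,0,0,0,0.03,0.04],[0,0,0,0,0,0.04,0.04],[0,0,0,0,0,0.03,0.04],[0,0,0,0,0,0.01,0.04],[0,0,0,0,0,0.01,0.04],[0,0,0,0,0,0,0.04],[0,0,0,0,0,0,0.04]]'
python3 - <<'E'
from h import *
p,d,m=cam('wrist','w4.png');P=cloud(d,m);np.savez('w4.npz',p=p,P=P)
E
```

```text
t: 11.15
tcp_pos: [0.4698, -0.3385, 0.1393]
ee_rot: [-3.141, -0.001, 1.581]
contact_force: [0.8, 0.5, -1.2]
width: 0.0598
gripper_force: 30.0
t: 11.85
tcp_pos: [0.4714, -0.3375, 0.0207]
ee_rot: [3.14, 0.001, 1.581]
contact_force: [0.8, 0.4, -0.5]
width: 0.0599
gripper_force: 30.0
```

View pics/w4.png

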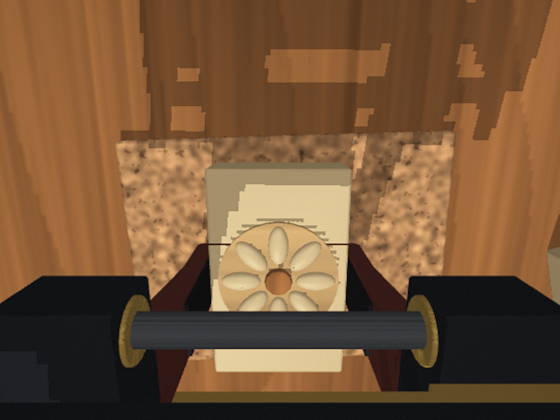

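The plaque sits on the mat with mat visible on both sides (mat columns 118–452, plaque 207–350). Releasing it now.

```bash
python3 shift.py '[[0,0,0,0,0,0.0005,0.088],[0,0,0,0,0,0,0.088],[0,0,0,0,0,0,0.088],[0,0,0,0,0,0,0.088],[0,0,0,0,0,-0.02,0.088],[0,0,0,0,0,-0.04,0.088],[0,0,0,0,0,-0.04,0.088],[0,0,0,0,0,-0.04,0.088],[0,0,0,0,0,-0.04,0.088]]'
python3 shift.py '[[0,0,0,0.045,0.005,-0.005,0.088],[0,0,0,0.048,0.005,-0.005,0.088],[0,0,0,0.048,0.005,-0.005,0.088],[0,0,0,0.048,0.005,-0.005,0.088],[0,0,0,0.048,0.005,0,0.088],[0,0,0,0.048,0.005,0,0.088],[0,0,0,0.048,0.003,0,0.088],[0,0,0,0.048,0,0,0.088],[0,0,0,0.048,0,0,0.088],[0,0,0,0.048,0,0,0.088]]'
python3 shift.py '[[0,0,0,0.048,0,0,0.088],[0,0,0,0,0,0,0.088],[0,0,0,0,0,0,0.088]]'
cat > st.py <<'E'
from h import *
import sys
# staves seen by the wrist camera: depth-raised, pale; rectangle of their top face
def staves(n,save):
    s=bot.read_state();p,d,m=cam(n,save);P=cloud(d,m);h=cv2.cvtColor(p,cv2.COLOR_RGB2HSV)
    zt=float(sys.argv[3]) if len(sys.argv)>3 else .024
    k=((np.abs(P[...,2]-zt)<.006)&(d>0)).astype(np.uint8)*255
    print('tcp',s['tcp_pos'].round(4),s['ee_rot'].round(4))
    for c in cv2.findContours(k,0,1)[0]:
        w=np.array([onplane(m,*a[0],zt)[:2] for a in c],np.float32)
        (c0,sz,a)=cv2.minAreaRect(w)
        if not(.02<min(sz)<.045 and .045<max(sz)<.075):continue
        b=cv2.boxPoints((c0,sz,a));e=b[1]-b[0] if np.linalg.norm(b[1]-b[0])>np.linalg.norm(b[2]-b[1]) else b[2]-b[1]
        ang=np.arctan2(e[1],e[0]);ang=(ang+np.pi/2)%np.pi-np.pi/2
        print('stave',np.round(c0,4),np.round(sz,4),'long axis',round(ang,3),'px',c.reshape(-1,2).mean(0).round())
staves(sys.argv[1],sys.argv[2])
E
python3 st.py top t2.png; python3 st.py wrist w5.png
```

```text
t: 12.8
tcp_pos: [0.4704, -0.337, 0.201]
ee_rot: [-3.141, -0.0, 1.581]
contact_force: [-0.8, -0.6, 1.0]
width: 0.0877
gripper_force: 0.0
t: 13.8
tcp_pos: [0.4985, 0.142, 0.2195]
ee_rot: [3.141, -0.0, 1.581]
contact_force: [-0.0, 0.5, -0.2]
width: 0.0876
gripper_force: 0.0
t: 14.1
tcp_pos: [0.498, 0.1889, 0.2192]
ee_rot: [-3.141, 0.0, 1.584]
contact_force: [0.8, -0.2, -0.7]
width: 0.0878
gripper_force: 0.0
tcp [0.498  0.1889 0.2192] [-3.1412e+00  5.0000e-04  1.5836e+00]
stave [ 0.4699 -0.3697] [0.0577 0.0345] long axis 0.078 px [413. 266.]
tcp [0.498  0.1878 0.2192] [-3.1410e+00  6.0000e-04  1.5818e+00]
stave [0.4241 0.2724] [0.0318 0.0603] long axis -0.211 px [200. 102.]
```

View pics/w5.png

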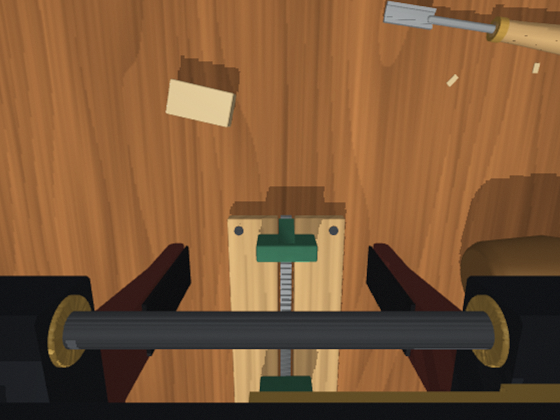

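View pics/t2.png

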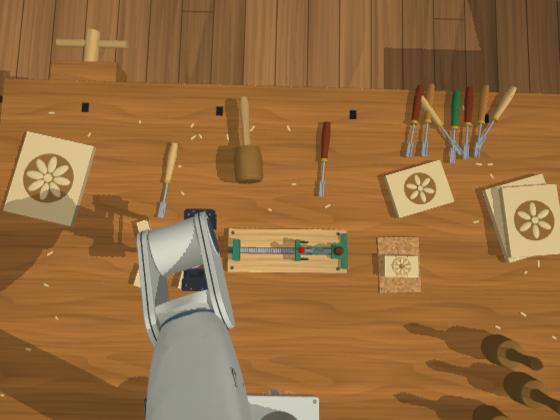

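The plaque at (401,266) is centred on the mat at (399,264). Stave A shows in the wrist view at (200,102), with the fixed jaw at columns 256–317.

```bash
python3 - <<'E'
from h import *
m=bot.camera_model('wrist')
p=cv2.imread('pics/w5.png');h=cv2.cvtColor(p,cv2.COLOR_BGR2HSV)
g=cv2.inRange(h,(65,60,30),(95,255,255));g[:238]=0;g[275:]=0
u=np.where(g[255])[0];v=np.where(g[:,300])[0];print(u.min(),u.max(),v.min(),v.max())
print((onplane(m,u.min()-.5,256,.05)+onplane(m,u.max()+.5,256,.05))/2,onplane(m,287,v.max()+.5,.05))
E
python3 shift.py '[[0,0,0.111,0,0,0,0.088],[0,0,0.111,0,0,0,0.088]]' 20
python3 - <<'E'
from h import *
s=bot.read_state();a=R.from_euler('xyz',s['ee_rot']);print(s['tcp_pos'],s['ee_rot'],a.inv().apply(np.array([.4241,.2724,.016])-s['tcp_pos']).round(4))
E
```

```text
257 316 238 261
[0.50747173 0.12882992 0.05      ] [0.50804759 0.1231007  0.05      ]
t: 14.4
tcp_pos: [0.4985, 0.1863, 0.2193]
ee_rot: [-3.141, 0.0, 1.352]
contact_force: [-0.9, -0.0, -0.3]
width: 0.0877
gripper_force: 0.0
[0.49854697 0.18632494 0.21934812] [-3.14143324e+00  3.44701146e-04  1.35194552e+00] [ 0.0679 -0.0913  0.2033]
```

```bash
python3 shift.py '[[0,0,0,0.023,-0.0305,0.03,0.088],[0,0,0,0.023,-0.0305,0.03,0.088],[0,0,0,0.0219,-0.0303,0.03,0.088],[0,0,0,0,0,0.04,0.088],[0,0,0,0,0,0.04,0.088],[0,0,0,0,0,0.023,0.088],[0,0,0,0,0,0.0103,0.088],[0,0,0,0,0,0,0.088],[0,0,0,0,0,0,0.04],[0,0,0,0,0,0,0.04]]' 25
python3 shift.py '[[0,0,0,0,0,0,0.04],[0,0,0,0,0,0,0.04],[0,0,0,0,0,0,0.04],[0,0,0,0,0,-0.01,0.04],[0,0,0,0,0,-0.025,0.04],[0,0,0,0,0,-0.035,0.04],[0,0,-0.11,0,0,-0.02,0.04],[0,0,-0.121,0,0,0,0.04],[0,0,0,0,0,0,0.04]]'
cat > go.py <<'E'
from h import *
import sys
t=np.array(eval(sys.argv[1]),float);s=bot.read_state();a=R.from_euler('xyz',s['ee_rot'])
print('tcp',s['tcp_pos'].round(4),s['ee_rot'].round(4),'w',round(float(s['width']),4),'shift',a.inv().apply(t-s['tcp_pos']).round(4))
E
python3 go.py '[.509,.1046,.075]'
```

```text
t: 15.4
tcp_pos: [0.4246, 0.2739, 0.0174]
ee_rot: [3.14, -0.002, 1.358]
contact_force: [0.1, -0.6, 0.5]
width: 0.0752
gripper_force: 0.0
t: 16.3
tcp_pos: [0.4238, 0.274, 0.1075]
ee_rot: [3.14, -0.001, 1.591]
contact_force: [-0.2, 0.3, -0.3]
width: 0.0599
gripper_force: 25.0
tcp [0.4238 0.274  0.1075] [ 3.1398e+00 -1.1000e-03  1.5911e+00] w 0.0599 shift [-0.1711  0.0817  0.0324]
```

```bash
python3 shift.py '[[0,0,0.007,-0.035,0.017,0,0.04],[0,0,0,-0.034,0.0163,0,0.04],[0,0,0,-0.034,0.0163,0,0.04],[0,0,0,-0.034,0.0163,0,0.04],[0,0,0,-0.034,0.0163,0,0.04],[0,0,0,0,0,0.02,0.04],[0,0,0,0,0,0.02,0.04],[0,0,0,0,0,0,0.04],[0,0,0,0,0,0,0.04]]'
python3 go.py '[.509,.105,.0325]'
```

```text
t: 17.2
tcp_pos: [0.5074, 0.1038, 0.0658]
ee_rot: [-3.14, 0.0, 1.581]
contact_force: [0.6, -0.4, -0.7]
width: 0.0599
gripper_force: 25.0
tcp [0.5074 0.1038 0.0658] [-3.1399e+00  3.0000e-04  1.5811e+00] w 0.0599 shift [0.0012 0.0017 0.0333]
```

```bash
python3 shift.py '[[0,0,0,0.0008,0.0012,0.015,0.04],[0,0,0,0,0,0.01,0.04],[0,0,0,0,0,0.007,0.04],[0,0,0,0,0,0,0.04],[0,0,0,0,0,0,0.04]]'
python3 shift.py '[[0,0,0,0,0,0,0.088],[0,0,0,0,0,0,0.088],[0,0,0,0,0,0,0.088],[0,0,0,0,0,0,0.088],[0,0,0,0,0,-0.03,0.088],[0,0,0,-0.02,0,-0.05,0.088],[0,0,0,-0.05,0,-0.05,0.088],[0,0,0,-0.045,0,-0.05,0.088],[0,0,0,0,0,0,0.088],[0,0,0,0,0,0,0.088]]'
python3 st.py wrist w6.png .039
```

```text
t: 17.7
tcp_pos: [0.509, 0.1047, 0.0338]
ee_rot: [-3.141, 0.0, 1.583]
contact_force: [-0.7, -0.6, 0.0]
width: 0.0603
gripper_force: 25.0
t: 18.7
tcp_pos: [0.5105, 0.0167, 0.1839]
ee_rot: [3.139, -0.0, 1.581]
contact_force: [-0.6, 0.6, -0.6]
width: 0.0881
gripper_force: 0.0
tcp [0.5105 0.0167 0.1839] [ 3.1394e+00 -2.0000e-04  1.5809e+00]
stave [0.5102 0.1026] [0.0596 0.0313] long axis 0.01 px [277.  98.]
```

View pics/w6.png

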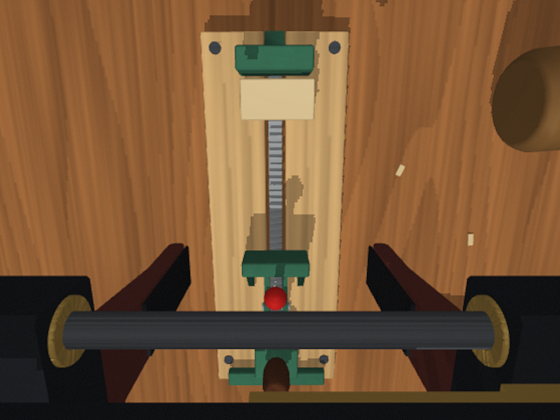

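Stave A lies square on the bed at (277,98), in front of the fixed jaw at columns 236–313. I'll check its centring and go on to the next stave.

```bash
python3 - <<'E'
from h import *
m=bot.camera_model('wrist')
p=cv2.imread('pics/w6.png');h=cv2.cvtColor(p,cv2.COLOR_BGR2HSV)
g=cv2.inRange(h,(65,60,30),(95,255,255))
for r in (50,56,62,66,254,260):
    u=np.where(g[r,200:350])[0]+200;a=onplane(m,u.min()-.5,r,.05);b=onplane(m,u.max()+.5,r,.05);print(r,((a+b)/2)[:2].round(4),(b-a)[0].round(4))
E
python3 shift.py '[[0,0,0,0.045,-0.012,-0.005,0.088],[0,0,0,0.048,-0.01,-0.005,0.088],[0,0,0,0.048,-0.01,-0.005,0.088],[0,0,0,0.048,-0.01,-0.005,0.088],[0,0,0,0.048,-0.01,-0.005,0.088],[0,0,0,0.048,-0.005,-0.005,0.088],[0,0,0,0,0,0,0.088],[0,0,0,0,0,0,0.088]]'
python3 st.py wrist w7.png
```

```text
50 [0.5061 0.137 ] 0.0588
56 [0.5061 0.1329] 0.059
62 [0.5061 0.1287] 0.0577
66 [0.5065 0.1259] 0.0587
254 [ 0.5086 -0.0248] 0.0533
260 [ 0.5082 -0.0303] 0.0562
t: 19.55
tcp_pos: [0.448, 0.3028, 0.2112]
ee_rot: [-3.139, 0.002, 1.587]
contact_force: [-0.4, -0.2, -1.1]
width: 0.088
gripper_force: 0.0
tcp [0.448  0.3028 0.2112] [-3.1388e+00  1.9000e-03  1.5869e+00]
stave [0.5544 0.3958] [0.0609 0.0317] long axis 0.326 px [397.  94.]
stave [0.4271 0.3954] [0.0318 0.0596] long axis -0.261 px [257.  93.]
```

```bash
cat > cl.py <<'E'
from h import *
def run(p,m):
    h=cv2.cvtColor(p,cv2.COLOR_BGR2HSV).astype(int)
    def span(r,k,z,lo=195,hi=365):
        u=np.where(k[r,lo:hi])[0]+lo
        if len(u)<3:return
        a=onplane(m,u.min()-.5,r,z);b=onplane(m,u.max()+.5,r,z);c=(a+b)/2
        return (u.min(),u.max(),round(c[0],4),round(c[1],4),'w',round((b-a)[0],4),'off from line',round(c[0]-np.interp(c[1],[-1,1],[0,0]),4))
    g=(h[...,0]>60)&(h[...,0]<100)&(h[...,1]>60)
    pale=(h[...,2]>170)&(h[...,1]<115)
    bar=(h[...,1]<60)
    for r in(60,66):print('jaw',span(r,g,.05))
    for r in(85,98,112):print('stave',span(r,pale,.039))
    for r in(130,160,190):print('bar',span(r,bar,.015,255,300))
    for r in (98,160,200):print(r,[(c,h[r,c].tolist()) for c in list(range(200,222,3))+list(range(330,352,3))])
if __name__=='__main__':
    p=cv2.imread('pics/w6.png');m=bot.camera_model('wrist')
    f=R.from_euler('xyz',bot.read_state()['ee_rot']);
    print(m['position'],m['rotation'])
    m['position']=np.array([.5105,.0167,.1839])+(m['position']-bot.read_state()['tcp_pos']);run(p,m)
E
python3 cl.py
```

```text
[0.44835531 0.37045491 0.36208031] [2.88432369e+00 2.61852850e-03 1.36818045e-02]
jaw (np.int64(236), np.int64(313), np.float64(0.5065), np.float64(0.1293), 'w', np.float64(0.0586), 'off from line', np.float64(0.5065))
jaw (np.int64(236), np.int64(313), np.float64(0.5066), np.float64(0.1251), 'w', np.float64(0.0588), 'off from line', np.float64(0.5066))
stave (np.int64(239), np.int64(313), np.float64(0.5078), np.float64(0.1126), 'w', np.float64(0.0595), 'off from line', np.float64(0.5078))
stave (np.int64(240), np.int64(313), np.float64(0.5083), np.float64(0.1028), 'w', np.float64(0.0593), 'off from line', np.float64(0.5083))
stave (np.int64(240), np.int64(314), np.float64(0.5088), np.float64(0.092), 'w', np.float64(0.0606), 'off from line', np.float64(0.5088))
bar (np.int64(268), np.int64(281), np.float64(0.5067), np.float64(0.0772), 'w', np.float64(0.0124), 'off from line', np.float64(0.5067))
bar (np.int64(269), np.int64(281), np.float64(0.5074), np.float64(0.0508), 'w', np.float64(0.0118), 'off from line', np.float64(0.5074))
bar (np.int64(269), np.int64(281), np.float64(0.5078),
[... 499 characters left out ...]
54]), (206, [14, 156, 144]), (209, [18, 116, 213]), (212, [18, 116, 206]), (215, [18, 116, 203]), (218, [17, 117, 203]), (221, [18, 116, 207]), (330, [17, 121, 191]), (333, [18, 117, 205]), (336, [18, 116, 209]), (339, [17, 118, 199]), (342, [17, 118, 186]), (345, [14, 162, 157]), (348, [13, 161, 157]), (351, [13, 160, 148])]
200 [(200, [14, 161, 158]), (203, [13, 163, 150]), (206, [13, 162, 143]), (209, [16, 133, 155]), (212, [18, 118, 207]), (215, [18, 118, 203]), (218, [18, 118, 201]), (221, [18, 118, 208]), (330, [18, 117, 201]), (333, [17, 116, 208]), (336, [18, 115, 208]), (339, [18, 118, 197]), (342, [13, 164, 118]), (345, [13, 163, 152]), (348, [13, 161, 147]), (351, [13, 159, 162])]
```

```bash
python3 shift.py '[[0,0,0.138,0,0,0,0.088],[0,0,0.138,0,0,0,0.088],[0,0,0,0,0,0,0.088]]' 25
python3 go.py '[.4271,.3954,.0165]'
```

```text
t: 19.9
tcp_pos: [0.4494, 0.3001, 0.212]
ee_rot: [-3.14, 0.002, 1.304]
contact_force: [-0.6, -0.1, 0.3]
width: 0.0879
gripper_force: 0.0
tcp [0.4494 0.3001 0.212 ] [-3.1402e+00  1.7000e-03  1.3040e+00] w 0.0879 shift [ 0.0864 -0.0464  0.1955]
```

```bash
python3 shift.py '[[0,0,0,0.029,-0.0155,0.03,0.088],[0,0,0,0.029,-0.0155,0.03,0.088],[0,0,0,0.0284,-0.0154,0.03,0.088],[0,0,0,0,0,0.04,0.088],[0,0,0,0,0,0.04,0.088],[0,0,0,0,0,0.0175,0.088],[0,0,0,0,0,0.008,0.088],[0,0,0,0,0,0,0.088],[0,0,0,0,0,0,0.04],[0,0,0,0,0,0,0.04]]' 25
python3 shift.py '[[0,0,0,0,0,0,0.04],[0,0,0,0,0,0,0.04],[0,0,0,0,0,0,0.04],[0,0,0,0,0,-0.01,0.04],[0,0,0,0,0,-0.025,0.04],[0,0,0,0,0,-0.035,0.04],[0,0,-0.14,0,0,-0.02,0.04],[0,0,-0.137,0,0,0,0.04],[0,0,0,0,0,0,0.04]]'
python3 go.py '[.508,.0705,.1075]'
```

```text
t: 20.9
tcp_pos: [0.4284, 0.3975, 0.0189]
ee_rot: [3.14, -0.002, 1.307]
contact_force: [0.6, -0.6, 0.2]
width: 0.0752
gripper_force: 0.0
t: 21.8
tcp_pos: [0.4278, 0.3974, 0.1089]
ee_rot: [3.14, -0.001, 1.585]
contact_force: [0.1, 0.1, -0.2]
width: 0.0601
gripper_force: 25.0
tcp [0.4278 0.3974 0.1089] [ 3.1401e+00 -1.3000e-03  1.5851e+00] w 0.0601 shift [-0.328   0.0755  0.0011]
```

```bash
python3 shift.py '[[0,0,0,-0.041,0.0094,0,0.04],[0,0,0,-0.041,0.0094,0,0.04],[0,0,0,-0.041,0.0094,0,0.04],[0,0,0,-0.041,0.0094,0,0.04],[0,0,0,-0.041,0.0094,0,0.04],[0,0,0,-0.041,0.0094,0,0.04],[0,0,0,-0.041,0.0094,0,0.04],[0,0,0,-0.0405,0.0095,0,0.04],[0,0,0,0,0,0,0.04],[0,0,0,0,0,0,0.04]]'
python3 go.py '[.508,.071,.034]'
```

```text
t: 22.8
tcp_pos: [0.5068, 0.0699, 0.1072]
ee_rot: [-3.141, -0.0, 1.579]
contact_force: [-0.2, 0.3, -0.5]
width: 0.0597
gripper_force: 25.0
tcp [0.5068 0.0699 0.1072] [-3.1406e+00 -1.0000e-04  1.5787e+00] w 0.0597 shift [0.0011 0.0013 0.0732]
```

```bash
python3 shift.py '[[0,0,0,0.001,0.001,0.03,0.04],[0,0,0,0,0,0.025,0.04],[0,0,0,0,0,0.012,0.04],[0,0,0,0,0,0.006,0.04],[0,0,0,0,0,0,0.04],[0,0,0,0,0,0,0.04]]'
python3 shift.py '[[0,0,0,0,0,0,0.088],[0,0,0,0,0,0,0.088],[0,0,0,0,0,0,0.088],[0,0,0,0,0,0,0.088],[0,0,0,0,0,-0.03,0.088],[0,0,0,0,0,-0.05,0.088],[0,0,0,0.04,0,-0.05,0.088],[0,0,0,0.045,0,-0.045,0.088]]'
python3 shift.py '[[0,0,0,0.048,0.005,0,0.088],[0,0,0,0.048,0.005,0,0.088],[0,0,0,0.048,0.005,0,0.088],[0,0,0,0.045,0.005,0,0.088],[0,0,0,0,0,0,0.088],[0,0,0,0,0,0,0.088]]'
python3 st.py wrist w8.png
```

```text
t: 23.4
tcp_pos: [0.5084, 0.0721, 0.035]
ee_rot: [3.141, -0.0, 1.584]
contact_force: [-0.1, -0.6, -0.7]
width: 0.0598
gripper_force: 25.0
t: 24.2
tcp_pos: [0.5074, 0.1381, 0.1911]
ee_rot: [3.14, -0.0, 1.581]
contact_force: [0.9, 0.6, 0.0]
width: 0.0876
gripper_force: 0.0
t: 24.8
tcp_pos: [0.5242, 0.3278, 0.1885]
ee_rot: [-3.141, 0.001, 1.586]
contact_force: [-1.0, -0.8, -0.2]
width: 0.0879
gripper_force: 0.0
tcp [0.5242 0.3278 0.1885] [-3.1409e+00  7.0000e-04  1.5857e+00]
stave [0.5072 0.1485] [0.0591 0.0256] long axis 0.015 px [259. 369.]
stave [0.5553 0.3962] [0.0597 0.0316] long axis 0.325 px [315. 121.]
```

```bash
python3 shift.py '[[0,0,-0.11,0,0,0,0.088],[0,0,-0.1,0,0,0,0.088],[0,0,-0.1,0,0,0,0.088],[0,0,0,0,0,0,0.088]]' 25
python3 go.py '[.5553,.3962,.0165]'
```

```text
t: 25.25
tcp_pos: [0.5247, 0.3254, 0.1889]
ee_rot: [-3.141, 0.0, 1.893]
contact_force: [-0.4, -0.2, -0.0]
width: 0.0879
gripper_force: 0.0
tcp [0.5247 0.3254 0.1889] [-3.1408e+00  4.0000e-04  1.8926e+00] w 0.0879 shift [0.0575 0.0515 0.1723]
```

```bash
python3 shift.py '[[0,0,0,0.029,0.026,0.02,0.088],[0,0,0,0.0285,0.0255,0.02,0.088],[0,0,0,0,0,0.03,0.088],[0,0,0,0,0,0.04,0.088],[0,0,0,0,0,0.04,0.088],[0,0,0,0,0,0.014,0.088],[0,0,0,0,0,0.0075,0.088],[0,0,0,0,0,0,0.088],[0,0,0,0,0,0,0.04],[0,0,0,0,0,0,0.04]]' 25
python3 shift.py '[[0,0,0,0,0,0,0.04],[0,0,0,0,0,0,0.04],[0,0,0,0,0,0,0.04],[0,0,0,0,0,-0.01,0.04],[0,0,0,0,0,-0.025,0.04],[0,0,0,0,0,-0.035,0.04],[0,0,0.11,0,0,-0.02,0.04],[0,0,0.1,0,0,0,0.04],[0,0,0.1,0,0,0,0.04],[0,0,0,0,0,0,0.04]]'
python3 go.py '[.5085,.0365,.1075]'
```

```text
t: 26.25
tcp_pos: [0.5565, 0.399, 0.0195]
ee_rot: [3.139, -0.001, 1.893]
contact_force: [0.0, -0.3, 0.7]
width: 0.0754
gripper_force: 0.0
t: 27.25
tcp_pos: [0.5554, 0.3984, 0.1082]
ee_rot: [3.141, -0.0, 1.583]
contact_force: [-0.8, 0.1, -0.5]
width: 0.0596
gripper_force: 25.0
tcp [0.5554 0.3984 0.1082] [ 3.1411e+00 -4.0000e-04  1.5829e+00] w 0.0596 shift [-0.3613 -0.0512  0.0005]
```

```bash
python3 shift.py '[[0,0,0,-0.04,-0.0056,0,0.04],[0,0,0,-0.04,-0.0056,0,0.04],[0,0,0,-0.04,-0.0056,0,0.04],[0,0,0,-0.04,-0.0056,0,0.04],[0,0,0,-0.04,-0.0056,0,0.04],[0,0,0,-0.04,-0.0056,0,0.04],[0,0,0,-0.04,-0.0056,0,0.04],[0,0,0,-0.04,-0.0056,0,0.04],[0,0,0,-0.04,-0.0056,0,0.04],[0,0,0,0,0,0,0.04]]'
python3 shift.py '[[0,0,0,0,0,0,0.04],[0,0,0,0,0,0,0.04]]'
python3 go.py '[.5085,.0370,.034]'
```

```text
t: 28.25
tcp_pos: [0.5086, 0.0341, 0.1075]
ee_rot: [-3.14, 0.001, 1.583]
contact_force: [-0.9, 0.6, -0.8]
width: 0.0601
gripper_force: 25.0
t: 28.45
tcp_pos: [0.5099, 0.0383, 0.1075]
ee_rot: [3.141, -0.0, 1.585]
contact_force: [-0.6, 0.2, -0.7]
width: 0.0599
gripper_force: 25.0
tcp [0.5099 0.0383 0.1075] [ 3.1412e+00 -2.0000e-04  1.5853e+00] w 0.0599 shift [-0.0013 -0.0015  0.0735]
```

```bash
python3 shift.py '[[0,0,0,-0.001,-0.0008,0.03,0.04],[0,0,0,0,0,0.025,0.04],[0,0,0,0,0,0.012,0.04],[0,0,0,0,0,0.006,0.04],[0,0,0,0,0,0,0.04],[0,0,0,0,0,0,0.04]]'
python3 shift.py '[[0,0,0,0,0,0,0.088],[0,0,0,0,0,0,0.088],[0,0,0,0,0,0,0.088],[0,0,0,0,0,0,0.088],[0,0,0,0,0,-0.03,0.088],[0,0,0,0,0,-0.05,0.088],[0,0,0,-0.02,0,-0.05,0.088],[0,0,0,-0.025,0,-0.03,0.088],[0,0,0,0,0,0,0.088],[0,0,0,0,0,0,0.088]]'
python3 - <<'E'
from h import *
p,d,m=cam('wrist','w9.png');P=cloud(d,m);np.savez('w9.npz',p=p,P=P);print(m['position'])
E
```

```text
t: 29.05
tcp_pos: [0.5094, 0.0371, 0.0349]
ee_rot: [3.141, -0.0, 1.585]
contact_force: [-0.8, 1.2, -0.6]
width: 0.06
gripper_force: 25.0
t: 30.05
tcp_pos: [0.5095, -0.0072, 0.1913]
ee_rot: [3.14, -0.0, 1.582]
contact_force: [0.6, 0.8, -0.5]
width: 0.088
gripper_force: 0.0
[0.50907765 0.06127846 0.34222855]
```

View pics/w9.png

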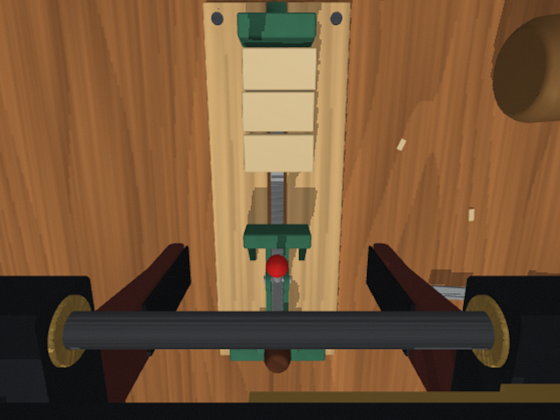

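Three staves in a neat row at columns 243–315, rows 48–171. The sliding jaw is at row 225 and the ball at (277,267). Next I grip the knob and push.

```bash
python3 shift.py '[[0,0,0,-0.048,0,0,0.07],[0,0,0,-0.049,0,0,0.07],[0,0,0,-0.048,0,0.02,0.07],[0,0,0,0,0,0.04,0.07],[0,0,0,0,0,0.04,0.07],[0,0,0,0,0,0.03,0.07],[0,0,0,0,0,0.0125,0.07],[0,0,0,0,0,0,0.07]]' 15
python3 shift.py '[[0,0,0,0,0,0,0],[0,0,0,0,0,0,0],[0,0,0,0,0,0,0],[0,0,0,0,0,0,0],[0,0,0,0,0,0,0]]'
python3 shift.py '[[0,0,0,0.007,0,0,0],[0,0,0,0.007,0,0,0],[0,0,0,0.007,0,0,0],[0,0,0,0.007,0,0,0],[0,0,0,0.007,0,0,0],[0,0,0,0.005,0,0,0],[0,0,0,0.004,0,0,0],[0,0,0,0,0,0,0],[0,0,0,0,0,0,0]]'
```

```text
t: 30.9
tcp_pos: [0.5093, -0.1489, 0.0464]
ee_rot: [-3.136, -0.002, 1.584]
contact_force: [-0.3, -0.3, 0.6]
width: 0.0698
gripper_force: 0.0
t: 31.4
tcp_pos: [0.5117, -0.1501, 0.0498]
ee_rot: [3.14, 0.0, 1.584]
contact_force: [-0.5, -0.0, -0.1]
width: 0.0335
gripper_force: 0.0
t: 32.3
tcp_pos: [0.5098, -0.1053, 0.0494]
ee_rot: [-3.14, -0.001, 1.584]
contact_force: [-3.5, 1.7, 6.8]
width: 0.0257
gripper_force: 15.0
```

```bash
python3 shift.py '[[0,0,0,0.003,0,0,0],[0,0,0,0.003,0,0,0],[0,0,0,0.002,0,0,0],[0,0,0,0.001,0,0,0],[0,0,0,0,0,0,0]]'
python3 shift.py '[[0,0,0,0.001,0,0,0],[0,0,0,0,0,0,0]]'
python3 shift.py '[[0,0,0,0.001,0,0,0],[0,0,0,0,0,0,0]]'
python3 shift.py '[[0,0,0,0.001,0,0,0],[0,0,0,0,0,0,0]]'
```

```text
t: 32.8
tcp_pos: [0.5097, -0.0967, 0.0494]
ee_rot: [-3.14, -0.0, 1.584]
contact_force: [-2.9, -1.0, 6.1]
width: 0.0256
gripper_force: 15.0
t: 33.0
tcp_pos: [0.5097, -0.0958, 0.0494]
ee_rot: [-3.14, 0.0, 1.584]
contact_force: [-3.9, -1.8, 6.0]
width: 0.0258
gripper_force: 15.0
t: 33.2
tcp_pos: [0.5096, -0.0948, 0.0494]
ee_rot: [-3.14, 0.0, 1.584]
contact_force: [-3.6, -1.6, 5.5]
width: 0.0257
gripper_force: 15.0
t: 33.4
tcp_pos: [0.5096, -0.0938, 0.0494]
ee_rot: [-3.14, -0.0, 1.584]
contact_force: [-3.3, -2.3, 5.8]
width: 0.0257
gripper_force: 15.0
```

```bash
python3 shift.py '[[0,0,0,0.001,0,0,0],[0,0,0,0,0,0,0]]'
python3 shift.py '[[0,0,0,0.001,0,0,0],[0,0,0,0,0,0,0]]'
python3 shift.py '[[0,0,0,0.001,0,0,0],[0,0,0,0,0,0,0]]'
python3 - <<'E'
from h import *
p,d,m=cam('wrist','w10.png');h=cv2.cvtColor(p,cv2.COLOR_RGB2HSV)
# column profile along the centre line
print([(r,h[r,262].tolist()) for r in range(0,130,3)])
E
```

```text
t: 33.6
tcp_pos: [0.5096, -0.0929, 0.0494]
ee_rot: [-3.14, 0.0, 1.584]
contact_force: [-3.8, -2.3, 5.9]
width: 0.0257
gripper_force: 15.0
t: 33.8
tcp_pos: [0.5096, -0.0919, 0.0494]
ee_rot: [-3.14, 0.0, 1.584]
contact_force: [-3.5, -1.2, 5.4]
width: 0.0256
gripper_force: 15.0
t: 34.0
tcp_pos: [0.5096, -0.0909, 0.0494]
ee_rot: [-3.14, 0.0, 1.584]
contact_force: [-4.3, -1.4, 5.1]
width: 0.0257
gripper_force: 15.0
[(0, [1, 218, 150]), (3, [0, 214, 151]), (6, [1, 216, 150]), (9, [1, 217, 148]), (12, [1, 215, 148]), (15, [0, 216, 145]), (18, [1, 219, 142]), (21, [1, 216, 139]), (24, [1, 215, 135]), (27, [1, 218, 130]), (30, [1, 219, 126]), (33, [1, 217, 121]), (36, [1, 218, 116]), (39, [1, 214, 113]), (42, [0, 217, 107]), (45, [0, 217, 107]), (48, [75, 118, 52]), (51, [74, 122, 48]), (54, [76, 119, 86]), (57, [75, 123, 85]), (60, [75, 117, 87]), (63, [75, 125, 86]), (66, [75, 116, 86]), (69, [76, 122, 86]), (72, [76, 123, 85]), (75, [77, 120, 85]), (78, [75, 120, 87]), (81, [76, 119, 86]), (84, [77, 117, 87]), (87, [75, 120, 87]), (90, [75, 120, 87]), (93, [75, 119, 88]), (96, [75, 122, 86]), (99, [75, 125, 86]), (102, [75, 119, 86]), (105, [75, 117, 85]), (108, [75, 120, 87]), (111, [75, 115, 71]), (114, [74, 118, 78]), (117, [75, 120, 83]), (120, [75, 117, 83]), (123, [75, 121, 84]), (126, [75, 120, 87]), (129, [75, 119, 90])]
```

View pics/w10.png

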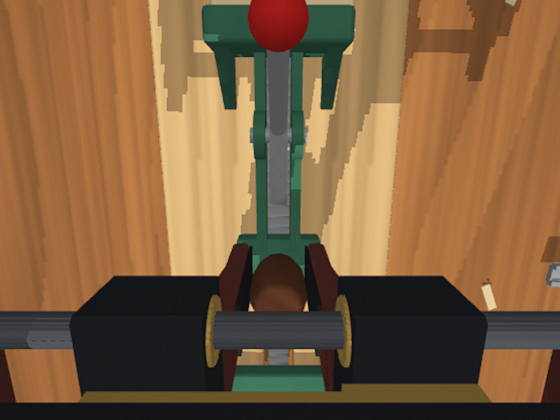

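The jaw is moving forward and the pawl is still clear, with the ball at (278,20). No contact rise yet, so I keep pushing.

```bash
python3 shift.py '[[0,0,0,0.001,0,0,0],[0,0,0,0,0,0,0]]' | grep -E "tcp|contact"
python3 shift.py '[[0,0,0,0.001,0,0,0],[0,0,0,0,0,0,0]]'| grep -E "tcp|contact"
python3 shift.py '[[0,0,0,0.001,0,0,0],[0,0,0,0,0,0,0]]'| grep -E "tcp|contact"
python3 shift.py '[[0,0,0,0.001,0,0,0],[0,0,0,0,0,0,0]]'| grep -E "tcp|contact"
```

```text
tcp_pos: [0.5096, -0.0899, 0.0494]
contact_force: [-3.5, -1.5, 5.3]
tcp_pos: [0.5096, -0.0889, 0.0494]
contact_force: [-3.6, -3.1, 5.9]
tcp_pos: [0.5095, -0.0879, 0.0494]
contact_force: [-3.5, -2.9, 5.5]
tcp_pos: [0.5095, -0.0869, 0.0494]
contact_force: [-4.0, -2.8, 5.0]
```

```bash
for i in 1; do python3 shift.py '[[0,0,0,0.001,0,0,0],[0,0,0,0,0,0,0]]' | grep -E "tcp|contact"
python3 shift.py '[[0,0,0,0.001,0,0,0],[0,0,0,0,0,0,0]]'| grep -E "tcp|contact"; done
python3 - <<'E'
from h import *
p,d,m=cam('top','t3.png');P=cloud(d,m)
cv2.imwrite('pics/t3c.png',cv2.resize(p[215:285,215:365,::-1],None,fx=5,fy=5,interpolation=cv2.INTER_CUBIC))
E
```

```text
tcp_pos: [0.5095, -0.0859, 0.0494]
contact_force: [-4.3, -1.8, 5.6]
tcp_pos: [0.5095, -0.0853, 0.0494]
contact_force: [-4.2, -4.4, 4.1]
```

View pics/t3c.png

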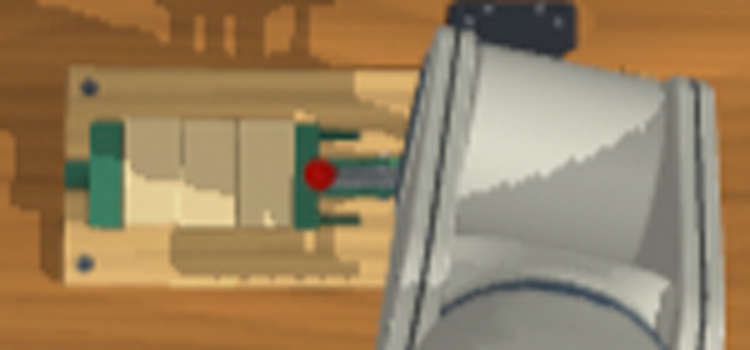

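The crop shows the staves packed between the jaws (columns 123–297 of the enlargement), almost closed. I'll push a little more.

```bash
python3 shift.py '[[0,0,0,0.001,0,0,0],[0,0,0,0,0,0,0]]' | grep -E "tcp|contact"
python3 shift.py '[[0,0,0,0.001,0,0,0],[0,0,0,0,0,0,0]]'| grep -E "tcp|contact"
```

```text
tcp_pos: [0.5095, -0.0852, 0.0494]
contact_force: [-4.5, -11.3, 4.3]
tcp_pos: [0.5095, -0.0848, 0.0494]
contact_force: [-5.3, -15.5, 4.1]
```

```bash
python3 shift.py '[[0,0,0,0,0,0,0.06],[0,0,0,0,0,0,0.06],[0,0,0,0,0,0,0.06],[0,0,0,0,0,-0.03,0.06],[0,0,0,0,0,-0.04,0.06],[0,0,0,0,0,-0.03,0],[0,0,0,0.04,0,0,0],[0,0,0,0.045,0,0,0],[0,0,0,0.042,0,0,0],[0,0,0,0,0,0,0]]'
python3 shift.py '[[0,0,0,0,0,0,0],[0,0,0,0,0,0,0]]'
python3 go.py '[.5087,.042,.086]'
python3 - <<'E'
from h import *
s=bot.read_state();p,d,m=cam('scene','s2.png');h=cv2.cvtColor(p,cv2.COLOR_RGB2HSV)
k=((h[...,0]<6)|(h[...,0]>174))&(h[...,1]>190)&(h[...,2]>120)
k[:150]=0;k[230:]=0;k[:,250:][:,:]=k[:,250:];k[:,:240]=0;k[:,360:]=0
c=np.argwhere(k).mean(0);print(c,k.sum(),onplane(m,c[1],c[0],.086))
E
```

```text
t: 36.7
tcp_pos: [0.5085, 0.048, 0.1493]
ee_rot: [3.141, -0.001, 1.588]
contact_force: [1.2, -1.5, -0.2]
width: 0.0232
gripper_force: 0.0
t: 36.9
tcp_pos: [0.5087, 0.0435, 0.149]
ee_rot: [-3.141, 0.0, 1.584]
contact_force: [0.2, -0.8, 0.4]
width: 0.0076
gripper_force: 0.0
tcp [0.5087 0.0435 0.149 ] [-3.1414e+00  2.0000e-04  1.5839e+00] w 0.0076 shift [-0.0015  0.      0.063 ]
[201.25925926 307.59259259] 27 [0.50696895 0.01357147 0.086     ]
```

```bash
python3 shift.py '[[0,0,0,0,0,0.03,0],[0,0,0,0,0,0.02,0],[0,0,0,0,0,0.013,0],[0,0,0,0,0,0,0],[0,0,0,-0.007,0,0,0],[0,0,0,-0.007,0,0,0],[0,0,0,-0.007,0,0,0],[0,0,0,-0.007,0,0,0],[0,0,0,-0.007,0,0,0],[0,0,0,-0.007,0,0,0]]'
python3 shift.py '[[0,0,0,-0.007,0,0,0],[0,0,0,-0.007,0,0,0],[0,0,0,-0.006,0,0,0],[0,0,0,-0.005,0,0,0],[0,0,0,0,0,0,0],[0,0,0,0,0,0,0],[0,0,0,0,0,-0.03,0],[0,0,0,0,0,-0.05,0],[0,0,0,0,0,-0.05,0],[0,0,0,0,0,0,0]]'
python3 - <<'E'
from h import *
p,d,m=cam('wrist','w11.png');P=cloud(d,m);np.savez('w11.npz',p=p,P=P)
E
```

```text
t: 37.95
tcp_pos: [0.5094, 0.0012, 0.0863]
ee_rot: [3.141, 0.0, 1.584]
contact_force: [0.6, -0.8, -0.1]
width: 0.0005
gripper_force: 0.0
t: 38.95
tcp_pos: [0.5136, -0.023, 0.2224]
ee_rot: [3.13, 0.001, 1.584]
contact_force: [1.6, 0.3, -0.3]
width: 0.0004
gripper_force: 0.0
```

View pics/w11.png

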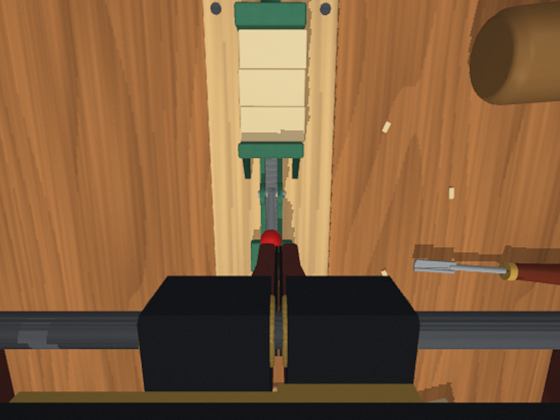

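The ball at (271,240) now leans back to the knob, so the pawl is in the rack. The staves are tight at rows 28–142. One more push on the knob will seat it.

```bash
python3 shift.py '[[0,0,0,-0.035,0,0,0.07],[0,0,0,-0.036,0,0,0.07],[0,0,0,0,0,0.03,0.07],[0,0,0,0,0,0.03,0.07],[0,0,0,0,0,0,0.07],[0,0,0,0,0,0,0.07]]' 15
python3 go.py '[.5102,-.0945,.049]'
```

```text
t: 39.6
tcp_pos: [0.5097, -0.0937, 0.1551]
ee_rot: [-3.139, -0.001, 1.584]
contact_force: [0.2, -0.2, 0.6]
width: 0.0445
gripper_force: 0.0
tcp [ 0.5097 -0.0937  0.1551] [-3.1386e+00 -7.0000e-04  1.5841e+00] w 0.0445 shift [-0.0009  0.0008  0.1061]
```

```bash
python3 shift.py '[[0,0,0,0,0.0005,0.02,0.07],[0,0,0,0,0,0.035,0.07],[0,0,0,0,0,0.035,0.07],[0,0,0,0,0,0.0155,0.07],[0,0,0,0,0,0,0],[0,0,0,0,0,0,0],[0,0,0,0,0,0,0],[0,0,0,0,0,0,0],[0,0,0,0,0,0,0],[0,0,0,0,0,0,0]]' 15
python3 shift.py '[[0,0,0,0.001,0,0,0],[0,0,0,0,0,0,0]]'
python3 shift.py '[[0,0,0,0.001,0,0,0],[0,0,0,0,0,0,0]]'| grep -E "tcp|contact"
python3 shift.py '[[0,0,0,0.001,0,0,0],[0,0,0,0,0,0,0]]'| grep -E "tcp|contact"
```

```text
t: 40.6
tcp_pos: [0.5096, -0.094, 0.051]
ee_rot: [-3.139, -0.0, 1.584]
contact_force: [-8.0, -3.1, 10.8]
width: 0.0258
gripper_force: 13.6
t: 40.8
tcp_pos: [0.5097, -0.0937, 0.051]
ee_rot: [-3.139, 0.001, 1.584]
contact_force: [-5.9, -6.0, 7.0]
width: 0.0259
gripper_force: 15.0
tcp_pos: [0.5097, -0.0936, 0.051]
contact_force: [-5.6, -12.5, 6.2]
tcp_pos: [0.5096, -0.0931, 0.051]
contact_force: [-7.3, -15.2, 6.3]
```

```bash
python3 shift.py '[[0,0,0,0,0,0,0.07],[0,0,0,0,0,0,0.07],[0,0,0,0,0,0,0.07],[0,0,0,0,0,-0.04,0.07],[0,0,0,0,0,-0.05,0.088],[0,0,0,0.03,0,-0.04,0.088],[0,0,0,0.04,0,0,0.088],[0,0,0,0,0,0,0.088],[0,0,0,0,0,0,0.088],[0,0,0,0,0,0,0.088]]'
python3 - <<'E'
from h import *
s=bot.read_state();p,d,m=cam('wrist','w12.png');P=cloud(d,m);h=cv2.cvtColor(p,cv2.COLOR_RGB2HSV).astype(int)
c=(h[...,1]<115)&(h[...,2]>120)&(abs(P[...,2]-.039)<.006);c[:, :220]=0;c[:,340:]=0;c[160:]=0
rows=[r for r in range(160) if c[r].sum()>40]
for r in rows[::6]:
    u=np.where(c[r])[0];a=onplane(m,u[0]-.5,r,.039);b=onplane(m,u[-1]+.5,r,.039);print(r,u[0],u[-1],((a+b)/2)[:2].round(4))
print('rows',rows[0],rows[-1])
g=(h[...,0]>60)&(h[...,0]<100)&(h[...,1]>60);g[:,:225]=0;g[:,330:]=0
for r in range(0,170,3):
    u=np.where(g[r])[0]
    if len(u)>45:
        a=onplane(m,u[0]-.5,r,.05);b=onplane(m,u[-1]+.5,r,.05);print('jaw',r,u[0],u[-1],((a+b)/2)[:2].round(4))
k=((h[...,0]<6)|(h[...,0]>174))&(h[...,1]>200)&(h[...,2]>120);k[:150]=0;k[290:]=0;k[:,:260]=0;k[:,295:]=0
q=np.argwhere(k).mean(0);print('ball',q,onplane(m,q[1],q[0],.086))
cv2.imwrite('pics/w12c.png',p[:,150:400,::-1])
E
```

```text
t: 42.2
tcp_pos: [0.5098, -0.0214, 0.1801]
ee_rot: [-3.141, 0.0, 1.584]
contact_force: [0.5, -0.2, -0.1]
width: 0.0878
gripper_force: 0.0
18 241 319 [0.5099 0.122 ]
24 241 319 [0.5099 0.1179]
30 241 319 [0.51   0.1138]
36 241 319 [0.5101 0.1096]
42 241 319 [0.5101 0.1055]
48 241 318 [0.5098 0.1012]
54 242 318 [0.5102 0.097 ]
60 242 317 [0.5099 0.0927]
66 241 317 [0.5096 0.0884]
72 241 317 [0.5096 0.0841]
78 241 316 [0.5093 0.0797]
84 241 316 [0.5094 0.0753]
90 241 316 [0.5094 0.0708]
96 241 316 [0.5095 0.0663]
102 242 316 [0.5099 0.0618]
108 242 316 [0.51   0.0573]
114 243 316 [0.5105 0.0527]
120 243 316 [0.5105 0.048 ]
126 243 316 [0.5106 0.0433]
132 243 316 [0.5107 0.0386]
138 243 315 [0.5103 0.0339]
144 243 315 [0.5104 0.0291]
rows 18 145
jaw 0 236 318 [0.5076 0.1307]
jaw 3 236 318 [0.5076 0.1288]
jaw 6 236 317 [0.5073 0.1269]
jaw 9 236 317 [0.5073 0.1249]
jaw 12 237 316 [0.5073 0.123 ]
jaw 15 239 315 [0.5077 0.1211]
jaw 150 240 313 [0.5084 0.0251]
jaw 153 240 313 [0.5085 0.0227]
jaw 156 240 313 [0.5085 0.0204]
jaw 159 240 313 [0.5085 0.018 ]
jaw 162 241 313 [0.5089 0.0156]
ball [262.00271003 276.39566396] [ 0.50947253 -0.05475238  0.086     ]
```

View pics/w12c.png

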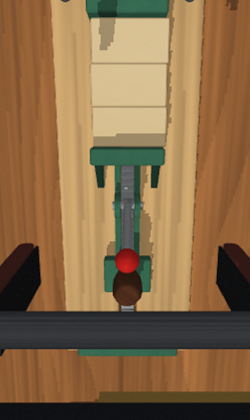

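The staves are tight between the jaws. Offsets from the jaw centreline are about 1.5–2.5 mm, against a 4 mm limit. The ball leans back at (276,262), which puts the pawl at about 0.1 rad. Handing in.

```bash
python3 -c "
from cell import bot
print(bot.sign_off())"
```

```text
the job is handed in; nothing more can be done
None
```

The job is handed in, with no verdict returned: the plaque is flat on the middle of the mat, and the three staves found are clamped tight in one row, 1.5–2.5 mm off the jaw centreline (limit 4 mm), with the pawl down in the rack.

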